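Unload the pantry vacuum sealer and stack the tubs by kind

ROBOT

A 6-joint arm with a two-finger parallel gripper is mounted at the origin on the work surface. World frame = base frame: x ahead of the robot, y to its left, z up, the work surface at z = 0. Lengths are in mm, angles in rad, forces in N, time in s.
With the tool pointing down it reaches from about 400 to 925 mm from the base axis. Payload 12.5 kg.
Tool frame: the origin (TCP) lies between the finger pads; the fingertips stand 19 mm ahead of it and the grasp point (between the pads) is the TCP (env.tips_ahead is the distance from the TCP to the fingertips, in mm); z points along the fingers, y is the line along which they close (so a half turn about z gives the same grasp; the last joint's range is limited). The gripper opens to 95 mm and grips with 3 to 60 N. Pads are 20 mm wide; open, the fingers measure 119 mm over their backs; the gripper's body (75 mm by 180 mm) begins 59 mm behind the grasp point.
Start: joints at [-1.406, 0.491, 1.559, -0, 1.092, -0.106], TCP at [167.211, -602.233, 233.661] pointing down, gripper open.
Joint ranges: [-3.1, 3.1], [-0.84, 2.19], [0.05, 2.79], [-1.13, 4.28], [0.06, 2.93], [-2.69, 2.69]. Speed limits (rad/s): [2.22, 2.22, 2.79, 3.14, 3.14, 3.14].

INTERFACE

Orientations are given as [roll, pitch, yaw] about the fixed x, y, z axes, in that order (R = Rz(yaw) Ry(pitch) Rx(roll)).
In Python, from cell import env gives the robot as it stands.
- The arm moves only by the shell command python3 -m crank 'ROWS'. ROWS is JSON, a list of rows, each a list of 5 numbers: the shift along the tool's x, y, z in mm, then the turn about the tool's z in degrees, then the finger opening in mm, from 0 to 95.1. In form: [[dx, dy, dz, yaw, grip], ...]. A call has 1 to 10 rows; each row is the pose to reach, as a shift and turn from the pose commanded when the call began, along the tool's axes at that moment; what a row does not reach only later rows make up. A row lasts 1/12 s, in which the tool goes at most 41.7 mm and 7.16 degrees, less where a joint would pass 70% of its speed; a pose out of reach is approached as far as the arm can. A call with a gripper value outside its range is refused whole. The fingers move at their own pace and stop on an object; the grip force is fixed at half the most. Time passes only in rows, so rows that repeat a pose let the fingers close. It gives the time, the measured TCP pose, the force, the opening and the grip force at its end, in the units of the state.
- env.state(): the state, without advancing time (a new reading comes with each control period).
- env.read_camera(name): name is "side" or "top" or "wrist"; returns a dict with "img" (384x512x3 uint8, blue, green, red), "K" (3x3 intrinsics, pixels), "k1" (the pictures are not rectified: a ray, as slopes to the right and down, at radius r is drawn at 1 + k1 r^2 times it, then the intrinsics apply), "pose" (4x4, takes a point from camera to world coordinates). Camera axes: x right, y down, z forward; pixel columns grow to the right and rows downward; lengths in mm; the calibration is good to about 2 mm. A picture is of the moment at which its call begins. There is no depth.
- env.job_done(): hands the job in; it is judged then, once.
The state is a dict: "t": time; "joints": joint angles; "qvel": joint speeds; "tau": joint torques, N m; "eef_pos": TCP position; "tcp_rot": TCP orientation; "ft_force": force on the tool from outside, world axes, zero at the start; "moment": the same for the moment, N m; "opening": opening from 0.0 (shut) to 1.0 (fully open); "grip_force": force on a finger pad.
Only numpy, scipy, OpenCV 4.12 (cv2) and the standard library are available. Lean on these libraries where they do the work, as an engineer would, in place of code of your own. Each camera call takes 0.05 s, during which the arm holds its last target. There are 200 camera calls.

TASK

First slide the vacuum sealer's release slider to its green mark, then lift the sealing arm by its orange grip until it snaps over and stands open by itself, and take the round tub out. Stack every tub from the sealer and the worktop on the board, properly seated in the lid below, green-lidded round ones on the round tub there and blue-lidded square ones on the square tub there; jars with domed lids will not stack, so put those in the wicker basket. Leave the arm standing open and the slider on green, and do not knock the other groceries about.

Things in the scene. Friction and masses are not known exactly. Their poses are not given: they have to be found in the camera images.
- station: Vacuum sealing station, fixed: white base 280 (its x) x 240 (its y) mm, deck 30 mm above the table, with a pump housing 90 mm high along its far (+x) edge, from x = 48 mm on. Origin: centre of the underside; -x is its front, toward the robot. The tub sits at x = -50, y = 40 mm; the release slider runs along x at y = -70 mm.
- seat (a point): Point on the station's deck (30 mm high) at the middle of the black round pad where the tub stands under the sealing head.
- seal_arm (a joint): Angle of the sealing arm about its hinge, rad. 0: level, its rubber head (58 mm across) pressed down on the tub's lid at about 11 N; grows as the front is lifted. An over-centre spring pulls it shut below about 1.2 rad and snaps it open above, to stand by itself at 1.75. Lifting at the grip takes about 7 N.
- seal_arm_hinge (a point): Middle of the arm's hinge pin, 105 mm above the table; the pin lies along the station's y.
- seal_arm_grip (a point): Point on the axis of the arm's orange grip tongue, 182 mm from the hinge, level with it (105 mm high) when shut. The tongue sticks out to the front, 20 mm wide (station y), 16 mm thick, 55 mm long, its free end 25 mm in front of this point; the arm behind it is 44 mm wide and begins 32 mm behind this point. The deck is 67 mm below.
- release (a joint): Travel of the black release slider along its track, m: 0 at the front (robot) end, red mark, vacuum held; 0.08 at the far end. The green mark (vacuum released) spans 0.056 to 0.072, middle 0.064. About 2 N to move, stays where left.
- release_top (a point): Centre of the top of the slider's grip, 84 mm above the table. The grip is 20 mm along the track, 28 mm across, 40 mm high, a white line over its middle. It slides along the station's +x.
- release_zone (a point): Where release_top is when the slider stands at the middle of the green mark.
- round_sealed: Round pantry tub, cream with a paper label and green lid, 62 mm across, 51 mm high. Origin: centre of its underside, z up through the lid. Its lid has a 5 mm deep recess in a 3 mm rim; the tapered foot of a like tub drops in with 3 mm play; stacked pitch 46 mm. About 0.2 kg. It is the one clamped in the station, always present.
- round_base: Round pantry tub, cream with a paper label and green lid, 62 mm across, 51 mm high. Origin: centre of its underside, z up through the lid. Its lid has a 5 mm deep recess in a 3 mm rim; the tapered foot of a like tub drops in with 3 mm play; stacked pitch 46 mm. About 0.2 kg. It stands on the dark board, first of the round stack; always present.
- square_base: Square pantry tub, ochre with a paper label and blue lid, 60 x 60 mm, sides along its x and y, 51 mm high. Origin: centre of its underside, z up through the lid. Its lid has a 5 mm deep recess in a 3 mm rim; the tapered foot of a like tub drops in with 3 mm play; stacked pitch 46 mm. About 0.2 kg. It stands on the dark board, first of the square stack; always present.
- round_loose: Round pantry tub, cream with a paper label and green lid, 62 mm across, 51 mm high. Origin: centre of its underside, z up through the lid. Its lid has a 5 mm deep recess in a 3 mm rim; the tapered foot of a like tub drops in with 3 mm play; stacked pitch 46 mm. About 0.2 kg. Loose on the table; may be absent.
- square_loose1: Square pantry tub, ochre with a paper label and blue lid, 60 x 60 mm, sides along its x and y, 51 mm high. Origin: centre of its underside, z up through the lid. Its lid has a 5 mm deep recess in a 3 mm rim; the tapered foot of a like tub drops in with 3 mm play; stacked pitch 46 mm. About 0.2 kg. Loose on the table; may be absent.
- square_loose2: Square pantry tub, ochre with a paper label and blue lid, 60 x 60 mm, sides along its x and y, 51 mm high. Origin: centre of its underside, z up through the lid. Its lid has a 5 mm deep recess in a 3 mm rim; the tapered foot of a like tub drops in with 3 mm play; stacked pitch 46 mm. About 0.2 kg. Loose on the table; may be absent.
- dome_jar1: Amber glass jar with a domed brass lid on which nothing stands; body 56 mm across up to 46 mm, 63 mm high in all, 0.2 kg. Origin: centre of its underside, z up. Loose on the table; may be absent.
- dome_jar2: As dome_jar1.
- board: Dark wooden board, fixed, 130 (x) x 220 (y) x 12 mm. Origin: centre of its underside.
- basket: Tan wicker basket, fixed, 130 (x) x 180 (y) x 55 mm outside, walls 6 mm, floor 6 mm. Origin: centre of its underside.
- fish_tin: Flat steel tin, 64 mm across, 30 mm high, near the robot; not part of the job. Origin: centre of its underside.
- scoop: Wooden spoon lying near the robot, 170 mm long along its x; not part of the job. Origin: under its middle.
- tomato_can: Red-labelled can, 72 mm across, 110 mm high; not part of the job. Origin: centre of its underside.
- pulse_jar: Glass jar with a green cap, 80 mm across, 120 mm high; not part of the job. Origin: centre of its underside.
- oil_bottle: Green bottle, 64 mm across, 200 mm high; not part of the job. Origin: centre of its underside.
- spice_jar: Small amber jar with a black cap, 48 mm across, 90 mm high; not part of the job. Origin: centre of its underside.
Things that resemble listed ones, but are neither listed nor needed, are in the scene too. Leave any pink look-alike of the round_loose alone.

How it is judged (in metres and radians):
On the way, in this order (a step that is already met when the one before it is completed fails the run):
1. the release slider stands on its green mark (value of joint release between 0.054 and 0.074 m), for 0.2 s.
2. the sealing arm has been lifted past its hold-open point and stands open, slider still on green (all of step 1 and value of joint seal_arm above 1.55 rad), for 0.3 s.
3. the sealed tub has been taken out of the station (distance between round_sealed and seat above 0.12 m), for 0.2 s.
At the end, for the whole second after the job is handed in: Every tub is seated in its own kind's stack on round_base or square_base (46 or 92 mm up, 3 to 4 mm; 9 mm off axis; 0.1 rad), both base tubs upright on the board, domed jars in the basket, arm open past 1.55 rad, slider at 0.054 to 0.074 m, tubs at rest (all of step 2 and horizontal distance between each of round_sealed, round_loose and round_base below 0.009 m and angle between each of round_sealed, round_loose, square_loose1, square_loose2, round_base, square_base's own z axis and vertical below 0.1 rad and (z of round_sealed in the frame of round_base between 0.043 and 0.049 m or z of round_sealed in the frame of round_base between 0.088 and 0.096 m) and linear speed of each of round_sealed, round_loose, square_loose1, square_loose2 below 0.02 m/s and (z of round_loose in the frame of round_base between 0.043 and 0.049 m or z of round_loose in the frame of round_base between 0.088 and 0.096 m) and horizontal distance between each of square_loose1, square_loose2 and square_base below 0.009 m and (z of square_loose1 in the frame of square_base between 0.043 and 0.049 m or z of square_loose1 in the frame of square_base between 0.088 and 0.096 m) and (z of square_loose2 in the frame of square_base between 0.043 and 0.049 m or z of square_loose2 in the frame of square_base between 0.088 and 0.096 m) and x of round_base in the frame of board between -0.06 and 0.06 m and y of round_base in the frame of board between -0.105 and 0.105 m and z of round_base in the frame of board between 0.008 and 0.016 m and x of square_base in the frame of board between -0.06 and 0.06 m and y of square_base in the frame of board between -0.105 and 0.105 m and z of square_base in the frame of board between 0.008 and 0.016 m and x of dome_jar1 in the frame of basket between -0.062 and 0.062 m and y of dome_jar1 in the frame of basket between -0.087 and 0.087 m and z of dome_jar1 in the frame of basket between 0 and 0.04 m and x of dome_jar2 in the frame of basket between -0.062 and 0.062 m and y of dome_jar2 in the frame of basket between -0.087 and 0.087 m and z of dome_jar2 in the frame of basket between 0 and 0.04 m); the robot touches nothing.
It fails at once if a grocery that is not part of the job is shifted more than 5 cm (distance of any of fish_tin, scoop, tomato_can, pulse_jar, oil_bottle, spice_jar from where it was at the start of the episode above 0.05 m).
Of round_loose, square_loose1, square_loose2, dome_jar1, dome_jar2 only 4 to 5 are there at a start; the rules pass over those that are not, and their reading is None.
At some moment in a run one of dome_jar1, dome_jar2 may be knocked a few centimetres aside while the robot is not near it.
It also fails if it takes over 200 s, if anything falls off the work surface, if the arm or the gripper's body presses on something with over 40 N, if the wrist force passes 120 N, or if a joint passes its speed limit or range.

## Working session

There is one attempt and no reset: what is moved stays moved. The work goes in short steps, Python scripts to look and compute and a shell command to move; the robot and the scene stay as the last step left them, time stands still between calls to the robot, and variables do not carry over. Pictures are saved under pics/ and viewed, at most 14 in all, crops included, and the job is handed in when it is done.

```bash
ls; mkdir -p pics
python3 - <<'E'
from cell import env
import cv2,json
import numpy as np
for n in ("top","side"):
    c=env.read_camera(n); cv2.imwrite(f"pics/{n}0.png",c["img"]); print(n,c["K"],c["k1"],np.round(c["pose"],3).tolist())
    
s=env.state(); print(s["eef_pos"],s["tcp_rot"],s["t"])
E
```

```text
pics
top [[353.38318642   0.         258.96729254]
 [  0.         353.38318642 186.73801365]
 [  0.           0.           1.        ]] 0.026591855402524556 [[-0.016, -0.992, 0.123, 435.938], [-1.0, 0.017, 0.006, -68.969], [-0.008, -0.123, -0.992, 1194.006], [0.0, 0.0, 0.0, 1.0]]
side [[437.1851786    0.         258.30264474]
 [  0.         437.1851786  199.60987896]
 [  0.           0.           1.        ]] 0.056560242385229054 [[-0.781, -0.436, 0.447, 79.909], [-0.624, 0.524, -0.58, 578.761], [0.018, -0.732, -0.681, 830.625], [0.0, 0.0, 0.0, 1.0]]
[ 167.19618853 -602.03115794  233.1227888 ] [-3.14065176e+00 -1.04350829e-04  2.70814566e-01] 0.1
```

View pics/top0.png

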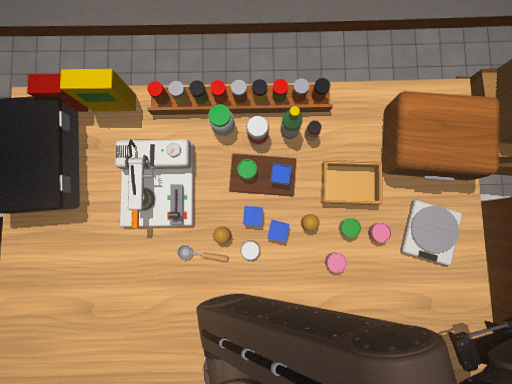

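View pics/side0.png

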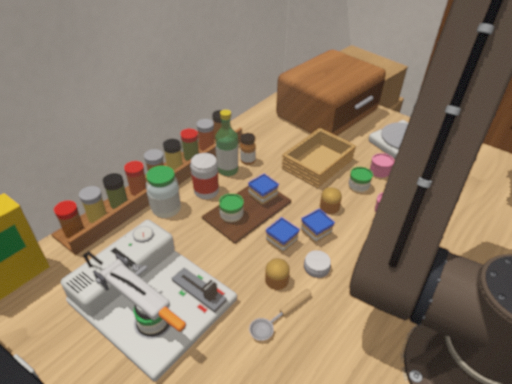

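```bash
cat > h.py <<'E'
from cell import env
import cv2, numpy as np
from scipy.spatial.transform import Rotation as R
def pt(c,px,z):
    "pixels -> world points on plane z"
    px=np.array(px,float).reshape(-1,1,2); K=c["K"]
    n=cv2.undistortPoints(px,K,np.array([c["k1"],0,0,0.])).reshape(-1,2)
    d=np.c_[n,np.ones(len(n))]@c["pose"][:3,:3].T; o=c["pose"][:3,3]
    return o+d*((z-o[2])/d[:,2])[:,None]
def ray(c,px):
    a,b=pt(c,px,0)[0],c["pose"][:3,3]; return b,(a-b)/np.linalg.norm(a-b)
def tri(c1,p1,c2,p2):
    o1,d1=ray(c1,p1);o2,d2=ray(c2,p2)
    s=np.linalg.lstsq(np.c_[d1,-d2],o2-o1,rcond=None)[0]
    a,b=o1+s[0]*d1,o2+s[1]*d2; return (a+b)/2,np.linalg.norm(a-b)
HSV=dict(green=((50,100,60),(80,255,255)),blue=((105,130,60),(130,255,255)),orange=((8,200,180),(18,255,255)),
  pink=((160,60,100),(179,255,255)),brass=((12,120,70),(24,255,220)))
def blobs(img,name,mn=20):
    m=cv2.inRange(cv2.cvtColor(img,cv2.COLOR_BGR2HSV),*HSV[name])
    n,_,st,ce=cv2.connectedComponentsWithStats(m)
    return [(ce[i].round(1),st[i].tolist()) for i in range(1,n) if st[i][4]>=mn],m
def go(x,y,z,yaw=None):
    "tool-frame shift from the measured pose to a world target"
    s=env.state(); r=R.from_euler('xyz',s["tcp_rot"])
    d=r.inv().apply(np.array([x,y,z])-s["eef_pos"])
    ya=0 if yaw is None else -np.degrees(yaw-s["tcp_rot"][2])
    print("shift",d.round(1),"turn",round((ya+90)%180-90,1),"raw",round(ya,1))
E
python3 - <<'E'
from h import *
c=env.read_camera("top");s=env.read_camera("side")
for n,z in (("green",51),("blue",51),("orange",113)):
    for ce,st in blobs(c["img"],n,12)[0]: print(n,ce,st,pt(c,ce,z)[0].round())
cv2.imwrite("pics/crop1.png",np.hstack([cv2.resize(c["img"][130:240,110:205],None,fx=4,fy=4,interpolation=2)[:440],cv2.resize(s["img"][215:380,55:245],(400,347),interpolation=2) if 0 else np.vstack([cv2.resize(s["img"][215:380,55:245],(400,347),interpolation=2),np.zeros((93,400,3),np.uint8)])]))
E
```

```text
green [99.1 97.1] [84, 93, 32, 8, 129] [890. 470.  51.]
green [219.1 114.7] [208, 104, 23, 22, 379] [823.  68.  51.]
green [286.2 117.8] [283, 111, 9, 15, 63] [ 808. -156.   51.]
green [246.8 168.1] [237, 159, 20, 19, 291] [640. -23.  51.]
green [350.3 227.4] [341, 219, 20, 18, 285] [ 442. -352.   51.]
blue [281.  173.5] [271, 164, 20, 20, 327] [ 621. -135.   51.]
blue [252.5 215.7] [244, 207, 18, 18, 305] [484. -39.  51.]
blue [278.1 230.6] [268, 220, 21, 22, 310] [ 435. -121.   51.]
orange [134.3 218.2] [132, 210, 6, 18, 98] [480. 319. 113.]
```

View pics/crop1.png

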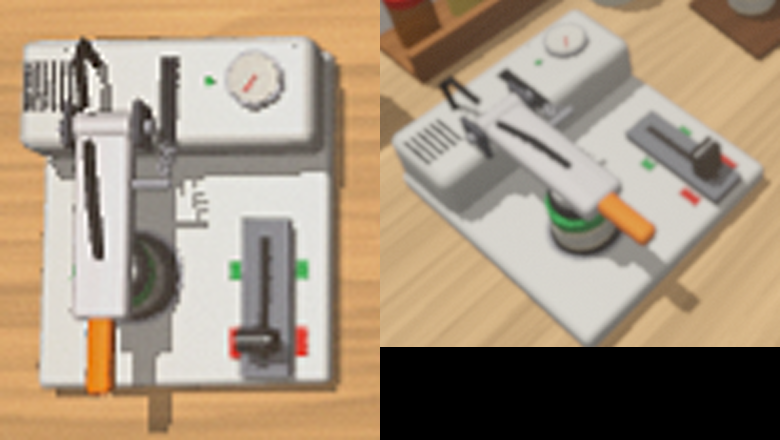

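Run:
```python
from h import *
c=env.read_camera("top");s=env.read_camera("side")
print("slider",tri(c,(174.3,213.8),s,(210.3,285)), pt(c,(174.3,213.8),84))
so=blobs(s["img"],"orange")[0]; print("tongue side",so)
to=blobs(c["img"],"orange",12)[0][0][0]
print(tri(c,to,s,so[0][0]))
q=[(42,387),(333,385),(330,180)]
print("station corners z30",pt(c,[(110+a/4,130+b/4) for a,b in q],30).round(1).tolist())
h=cv2.cvtColor(c["img"],cv2.COLOR_BGR2HSV)[130:240,110:205]
g=cv2.inRange(h,(50,80,40),(85,255,255)); r=cv2.inRange(h,(0,150,80),(8,255,255))|cv2.inRange(h,(172,150,80),(179,255,255))
for m in(g,r):
    n,_,st,ce=cv2.connectedComponentsWithStats(m)
    for i in range(1,n):
        if st[i][4]>3:print(ce[i].round(1)+[110,130],st[i][4],pt(c,ce[i]+[110,130],30).round(1))
```

```text
slider (array([491.42405182, 205.63444771,  75.47198193]), np.float64(4.855839889161048)) [[493.00151824 204.95316176  84.        ]]
tongue side []Traceback (most recent call last):
  File "<stdin>", line 6, in <module>
IndexError: list index out of range
```

Run:
```python
from h import *
c=env.read_camera("top")
to=blobs(c["img"],"orange",12)[0][0]
print(to,pt(c,[to[0],(134.2,228.3),(134.2,209.5)],113).round(1))
q=[(42,387),(333,385),(330,180)]
print("station corners z30",pt(c,[(110+a/4,130+b/4) for a,b in q],30).round(1).tolist())
h=cv2.cvtColor(c["img"],cv2.COLOR_BGR2HSV)[130:240,110:205]
g=cv2.inRange(h,(50,80,40),(85,255,255)); r=cv2.inRange(h,(0,150,80),(8,255,255))|cv2.inRange(h,(172,150,80),(179,255,255))
for m in(g,r):
    n,_,st,ce=cv2.connectedComponentsWithStats(m)
    for i in range(1,n):
        if st[i][4]>3:print(ce[i].round(1)+[110,130],st[i][4],pt(c,ce[i]+[110,130],30).round(1))
go(491,205,130,np.pi/2)
```

```text
(array([134.2, 218.2]), [132, 210, 6, 18, 98]) [[480.3 319.6 113. ]
 [449.7 318.7 113. ]
 [506.8 320.3 113. ]]
station corners z30 [[456.6, 393.2, 30.0], [454.0, 155.7, 30.0], [623.9, 159.4, 30.0]]
[185.1 196.8] 12 [[551.2 183.4  30. ]]
[168.5 197.5] 8 [[549.9 238.2  30. ]]
[184.7 214.9] 16 [[491.5 184.1  30. ]]
[168.2 217.2] 4 [[484.8 238.   30. ]]
shift [ 527.9 -691.1  103.7] turn -74.5 raw -74.5
```

```bash
python3 -m crank '[[400,-230,0,-65,95],[400,-230,0,-65,95],[400,-230,0,-65,95],[400,-230,0,-65,95],[400,-230,0,-65,95],[400,-230,0,-65,95],[400,-230,0,-65,95],[400,-230,0,-65,95],[400,-230,0,-65,95],[400,-230,0,-65,95]]'; python3 -c "
from h import *
s=env.state();print(s['eef_pos'],s['tcp_rot']);go(491,205,160,np.pi/2)"
```

```text
t: 1.18
eef_pos: [460.9, -303.8, 233.8]
tcp_rot: [3.141, 0.0, 1.413]
ft_force: [1.1, -1.5, 0.3]
opening: 0.995
grip_force: 0.0
[ 460.85601697 -303.77557934  233.82744874] [3.14129952e+00 2.70297119e-04 1.41309348e+00]
shift [507.2 -50.2  73.7] turn -9.0 raw -9.0
```

```bash
python3 -m crank '[[390,-38,0,-9,70],[390,-38,0,-9,70],[390,-38,0,-9,70],[390,-38,0,-9,70],[390,-38,0,-9,70],[390,-38,0,-9,70],[390,-38,0,-9,70],[390,-38,0,-9,70],[390,-38,0,-9,70],[390,-38,0,-9,70]]'; python3 -m crank '[[115,-5,70,0,60],[115,-5,70,0,60],[115,-5,70,0,60],[115,-5,70,0,60],[115,-5,70,0,60],[115,-5,70,0,60]]'; python3 -c "
from h import *
s=env.state();print(s['eef_pos'],s['tcp_rot']);go(491,205,75,np.pi/2)
w=env.read_camera('wrist');cv2.imwrite('pics/w1.png',w['img']);print(w['pose'].round(3).tolist())"
```

```text
t: 2.02
eef_pos: [486.2, 89.3, 233.8]
tcp_rot: [3.141, -0.001, 1.565]
ft_force: [0.1, -0.1, 0.0]
opening: 0.736
grip_force: 0.0
t: 2.52
eef_pos: [482.5, 200.4, 163.7]
tcp_rot: [-3.141, 0.0, 1.564]
ft_force: [0.2, -1.0, 0.7]
opening: 0.628
grip_force: 0.0
[482.46772138 200.37798092 163.70404458] [-3.14126132e+00  3.89427578e-04  1.56363110e+00]
shift [ 4.7  8.5 88.7] turn -0.4 raw -0.4
[[1.0, -0.008, -0.002, 482.923], [-0.008, -0.963, -0.268, 275.44], [-0.0, 0.268, -0.963, 314.682], [0.0, 0.0, 0.0, 1.0]]
```

View pics/w1.png

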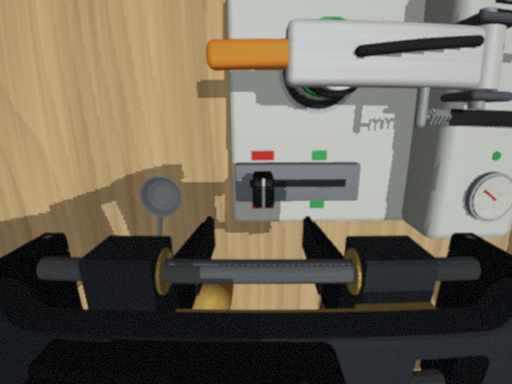

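Run:
```python
from h import *
w=env.read_camera('wrist')
print("slider",pt(w,(263,178),84).round(1))
print("marks",pt(w,[(262,155),(319,155),(316,204)],30).round(1).tolist())
print("tongue end/mid/root top",pt(w,[(208,54),(248,53),(289,53)],113).round(1).tolist())
print("front edge",pt(w,[(231,120),(236,217)],30).round(1).tolist())
go(*(pt(w,(263,178),84)[0][:2]),72,np.pi/2)
```

```text
slider [[487.1 223.8  84. ]]
marks [[487.1, 236.9, 30.0], [547.8, 236.5, 30.0], [547.2, 181.7, 30.0]]
tongue end/mid/root top [[448.9, 318.9, 113.0], [476.7, 319.1, 113.0], [505.1, 318.9, 113.0]]
front edge [[455.4, 273.4, 30.0], [457.3, 167.1, 30.0]]
shift [24.4  3.8 92.5] turn -0.5 raw -0.5
```

```bash
python3 -m crank '[[7,4,45,0,60],[7,4,45,0,60],[7,4,70,0,60],[7,4,90,0,60],[7,4,90,0,60],[7,4,90,0,10],[7,4,90,0,10],[7,4,90,0,10],[7,4,90,0,10],[7,4,90,0,10]]'; python3 -m crank '[[0,0,0,0,10],[0,0,0,0,10],[0,10,0,0,10],[0,20,0,0,10],[0,30,0,0,10],[0,40,0,0,10],[0,50,0,0,10],[0,60,0,0,10],[0,60,0,0,10],[0,60,0,0,10]]'; python3 -m crank '[[0,0,0,0,45],[0,0,0,0,45],[0,0,0,0,45],[0,0,-40,0,50],[0,0,-80,0,50],[0,0,-120,0,50],[0,0,-120,0,50],[0,0,-120,0,50]]';python3 - <<'E'
from h import *
w=env.read_camera('wrist');cv2.imwrite('pics/w2.png',w['img'])
E
```

```text
t: 3.45
eef_pos: [486.8, 207.5, 74.6]
tcp_rot: [3.14, -0.0, 1.562]
ft_force: [0.2, -0.1, 0.6]
opening: 0.34
grip_force: 0.0
t: 4.28
eef_pos: [548.3, 207.4, 74.0]
tcp_rot: [3.139, -0.001, 1.562]
ft_force: [1.2, 4.2, 5.4]
opening: 0.208
grip_force: 30.0
t: 4.95
eef_pos: [547.0, 207.0, 195.4]
tcp_rot: [3.138, -0.001, 1.562]
ft_force: [0.5, 0.5, -0.9]
opening: 0.525
grip_force: 0.0
```

View pics/w2.png

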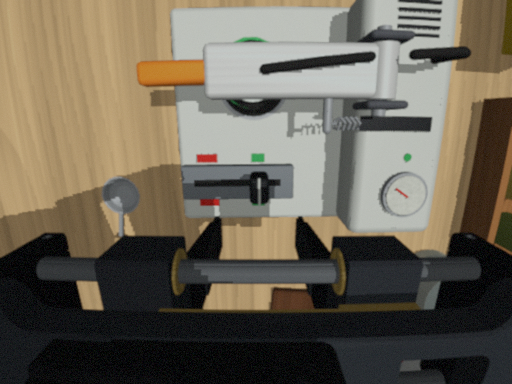

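```bash
python3 -m crank '[[112,-73,0,-90,40],[112,-73,0,-90,40],[112,-73,0,-90,40],[112,-73,0,-90,40],[112,-73,0,-90,40],[112,-73,0,-90,40],[112,-73,0,-90,40],[112,-73,0,-90,40],[112,-73,0,-90,40],[112,-73,0,-90,40]]';python3 -m crank '[[0,0,0,-20,40],[0,0,0,-20,40],[0,0,0,-20,40],[0,0,0,-20,40],[0,0,0,-20,40]]'
python3 - <<'E'
from h import *
go(474,319,105,np.pi)
w=env.read_camera('wrist')
h=cv2.cvtColor(w["img"],cv2.COLOR_BGR2HSV);m=cv2.inRange(h,(6,180,120),(18,255,255))
n,_,st,ce=cv2.connectedComponentsWithStats(m)
for i in range(1,n):
    if st[i][4]>100: print(ce[i],st[i],pt(w,ce[i],113))
cv2.imwrite('pics/w3.png',w['img'])
E
```

```text
t: 5.83
eef_pos: [473.8, 319.2, 191.5]
tcp_rot: [-3.139, -0.002, 2.818]
ft_force: [-0.3, -0.4, -0.2]
opening: 0.423
grip_force: 0.0
t: 6.25
eef_pos: [474.0, 319.3, 192.1]
tcp_rot: [-3.14, -0.002, -3.125]
ft_force: [1.0, -0.0, -0.7]
opening: 0.425
grip_force: 0.0
shift [-0.2 -0.1 87.1] turn 0.9 raw -359.1
[259.57434944 204.77137546] [ 250  174   21   61 1076] [[473.80345142 320.12437743 113.        ]]
```

```bash
python3 -m crank '[[0,0,40,1,40],[0,0,80,1,40],[0,0,87,1,40],[0,0,87,1,40],[0,0,87,1,5],[0,0,87,1,5],[0,0,87,1,5],[0,0,87,1,5],[0,0,87,1,5],[0,0,87,1,5]]'; python3 -m crank '[[0,0,0,0,5],[-1,0,-18,0,5],[-4,0,-36,0,5],[-8,0,-54,0,5],[-14,0,-71,0,5],[-22,0,-87,0,5],[-32,0,-103,0,5],[-32,0,-103,0,5]]'
```

```text
t: 7.13
eef_pos: [475.1, 320.6, 108.2]
tcp_rot: [3.139, 0.003, -3.14]
ft_force: [-0.8, 6.4, 2.3]
opening: 0.21
grip_force: 30.0
t: 7.8
eef_pos: [507.7, 320.6, 212.8]
tcp_rot: [3.139, 0.003, -3.14]
ft_force: [-3.8, 7.7, -2.1]
opening: 0.21
grip_force: 30.0
```

```bash
python3 -m crank '[[-11,0,-14,0,5],[-23,0,-28,0,5],[-37,0,-39,0,5],[-52,0,-50,0,5],[-68,0,-59,0,5],[-84,0,-67,0,5],[-97,0,-71,0,5],[-110,0,-75,0,5],[-123,0,-77,0,5],[-123,0,-77,0,5]]';python3 -m crank '[[0,0,0,0,5],[0,0,0,0,60],[0,0,0,0,60],[0,0,0,0,60],[0,0,0,0,60],[0,0,-40,0,60],[0,0,-80,0,60],[60,0,-80,0,60],[120,0,-80,0,60],[120,0,-80,0,60]]';  python3 - <<'E'
from h import *
w=env.read_camera('side');t=env.read_camera('top');W=env.read_camera('wrist')
cv2.imwrite('pics/a.png',np.hstack([w['img'][100:384,:300],t['img'][100:384,80:280],W['img'][100:384,110:410]]))
E
```

```text
t: 8.63
eef_pos: [630.7, 320.7, 287.5]
tcp_rot: [3.139, 0.002, -3.14]
ft_force: [0.4, 5.9, 2.8]
opening: 0.205
grip_force: 30.0
t: 9.47
eef_pos: [507.6, 319.2, 366.9]
tcp_rot: [3.141, 0.001, -3.14]
ft_force: [0.1, 0.6, 0.3]
opening: 0.631
grip_force: 0.0
```

View pics/a.png

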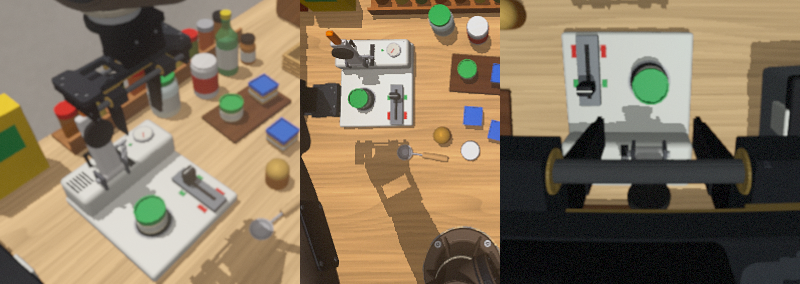

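```bash
cat >> h.py <<'E'
def survey(names=("green","blue","brass")):
    c=env.read_camera("top")
    for n in names:
        b,m=blobs(c["img"],n,60)
        for ce,st in b:
            if not (120<ce[0]<400 and 145<ce[1]<270): continue
            z=51
            p=pt(c,ce,z)[0]
            if n!="brass" and 590<p[0] and -200<p[1]<20: z=63
            if n=="green" and p[1]>200: z=81
            if n=="brass": z=55
            p=pt(c,ce,z)[0]; a=""
            if n=="blue":
                mm=np.zeros_like(m); mm[st[1]-1:st[1]+st[3]+1,st[0]-1:st[0]+st[2]+1]=m[st[1]-1:st[1]+st[3]+1,st[0]-1:st[0]+st[2]+1]
                q=cv2.boxPoints(cv2.minAreaRect(cv2.findNonZero(mm)))
                q=pt(c,q,z); e=q[1]-q[0]; f=q[2]-q[1]
                a=(np.degrees(np.arctan2(e[1],e[0]))%90).round(1),np.linalg.norm(e[:2]).round(1),np.linalg.norm(f[:2]).round(1)
            print(n,ce,st[4],p.round(1),a)
E
python3 - <<'E'
from h import *
survey()
W=env.read_camera('wrist')
for ce,st in blobs(W["img"],"green",300)[0]: print("wrist",ce,st,pt(W,ce,81))
t=env.read_camera('top')
print("basket",pt(t,[(323,162),(380,162),(381,204),(323,204)],55).round(0).tolist())
go(545,317,160,np.pi/2)
E
```

```text
green [246.8 168.1] 292 [638.3 -23.3  63. ] 
green [137.7 197.9] 297 [545.4 321.9  81. ] 
green [350.2 227.4] 286 [ 442.  -351.6   51. ] 
blue [280.9 173.4] 329 [ 618.9 -133.5   63. ] (np.float64(81.8), np.float64(59.9), np.float64(58.8))
blue [252.6 215.7] 305 [484.3 -39.7  51. ] (np.float64(89.0), np.float64(55.0), np.float64(54.7))
blue [278.1 230.6] 309 [ 435.3 -120.8   51. ] (np.float64(74.7), np.float64(55.7), np.float64(56.0))
brass [327.4 247.5] 81034 [ 379.9 -275.5   55. ] 
wrist [259.9 183.3] [242, 166, 36, 36, 1038] [[539.33161618 322.31335214  81.        ]]
wrist [ 78.6 228.1] [62, 213, 35, 32, 856] [[623.16747605  -6.215145    81.        ]]
basket [[655.0, -272.0, 55.0], [652.0, -457.0, 55.0], [515.0, -452.0, 55.0], [518.0, -267.0, 55.0]]
shift [-34.6  -2.7 206.6] turn -89.9 raw -269.9
```

```bash
python3 -m crank '[[-35,2,40,0,95],[-35,2,80,0,95],[-35,2,120,0,95],[-35,2,160,0,95],[-35,2,190,0,95],[-35,2,190,0,95],[-35,2,190,0,95]]';  python3 - <<'E'
from h import *
W=env.read_camera('wrist')
for ce,st in blobs(W["img"],"green",300)[0]: print("wrist",ce,st,pt(W,ce,81))
cv2.imwrite('pics/w4.png',W['img'])
go(543,321,64)
E
```

```text
t: 10.35
eef_pos: [545.0, 321.3, 175.3]
tcp_rot: [-3.14, -0.003, -3.14]
ft_force: [0.2, 0.6, 1.5]
opening: 0.992
grip_force: 0.0
wrist [260.3 194.8] [228, 163, 65, 64, 3218] [[539.74974379 322.92497848  81.        ]]
shift [  2.8  -0.8 113.4] turn 0 raw 0
```

View pics/w4.png

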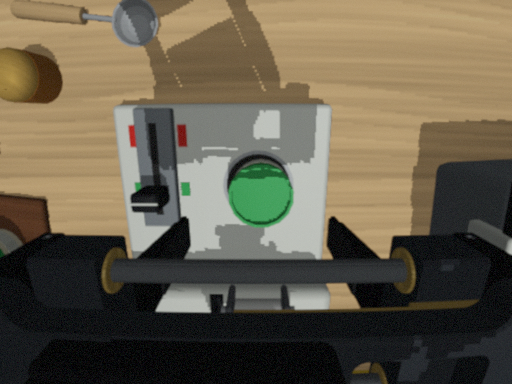

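```bash
python3 -m crank '[[4,1,40,0,95],[4,1,75,0,95],[4,1,105,0,95],[4,1,112,0,95],[4,1,112,0,95],[4,1,112,0,40],[4,1,112,0,40],[4,1,112,0,40],[4,1,112,0,40],[4,1,112,0,40]]'; python3 -m crank '[[0,0,0,0,40],[0,0,0,0,40],[0,0,0,0,40],[0,0,-20,0,40],[0,0,-60,0,40],[0,0,-100,0,40],[0,0,-140,0,40],[0,0,-180,0,40],[0,0,-200,0,40],[0,0,-200,0,40]]';  python3 - <<'E'
from h import *
W=env.read_camera('wrist'); s=env.state(); print(s["eef_pos"])
for ce,st in blobs(W["img"],"green",300)[0]: print("wrist",ce,st,pt(W,ce,s["eef_pos"][2]+18))
cv2.imwrite('pics/w5.png',W['img'])
go(638,-23,270,np.pi/2)
E
```

```text
t: 11.23
eef_pos: [540.8, 322.9, 65.7]
tcp_rot: [3.141, 0.001, -3.139]
ft_force: [-0.0, 0.6, -1.3]
opening: 0.71
grip_force: 0.0
t: 12.07
eef_pos: [541.5, 323.3, 269.8]
tcp_rot: [3.138, 0.007, -3.139]
ft_force: [0.3, 0.3, -1.1]
opening: 0.652
grip_force: 30.0
[540.78796721 322.91742995 266.66822607]
wrist [258.2 234. ] [203, 200, 111, 60, 5242] [[527.56207665 323.0267283  284.66822607]]
wrist [ 30.6 227.8] [13, 214, 42, 33, 891] [[525.10426386 192.14435044 284.66822607]]
wrist [258. 292.] [214, 283, 91, 23, 1443] [[565.08778255 322.97059383 284.66822607]]
shift [ -96.4 -346.1   -3.5] turn -89.9 raw -269.9
```

View pics/w5.png

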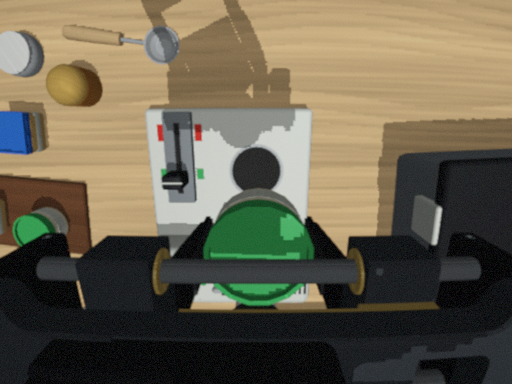

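```bash
python3 -m crank '[[-97,-386,0,90,40],[-97,-386,0,90,40],[-97,-386,0,90,40],[-97,-386,0,90,40],[-97,-386,0,90,40],[-97,-386,0,90,40],[-97,-386,0,90,40],[-97,-386,0,90,40],[-97,-386,0,90,40],[-97,-386,0,90,40]]';python3 -m crank '[[0,0,0,14,40],[0,0,0,14,40],[0,0,0,14,40],[0,0,0,14,40],[0,0,0,14,40]]';  python3 - <<'E'
from h import *
W=env.read_camera('wrist'); s=env.state(); print(s["eef_pos"],s["tcp_rot"])
for ce,st in blobs(W["img"],"green",300)[0]: 
    q=(st[0]+st[2]/2-.5,st[1]+st[3]/2-.5); print("wrist",q,st,pt(W,q,63))
cv2.imwrite('pics/w6.png',W['img'])
print("held",pt(W,(258.5,253),s["eef_pos"][2]+15))
E
```

```text
t: 12.95
eef_pos: [638.3, -67.1, 262.2]
tcp_rot: [-3.139, -0.001, 1.886]
ft_force: [-0.6, 0.8, -0.5]
opening: 0.649
grip_force: 30.0
t: 13.37
eef_pos: [638.1, -62.7, 263.6]
tcp_rot: [-3.14, -0.0, 1.654]
ft_force: [0.4, 0.3, -1.3]
opening: 0.645
grip_force: 30.0
[638.158489   -62.64316127 263.90965632] [-3.14049221e+00 -2.22517950e-04  1.65345368e+00]
wrist (414.0, 86.5) [381, 53, 67, 68, 3559] [[823.83553448  69.34333317  63.        ]]
wrist (258.0, 145.5) [234, 121, 49, 50, 1887] [[633.99597021 -22.1337364   63.        ]]
wrist (258.5, 229.5) [203, 200, 112, 60, 5262] [[ 644.34998531 -139.17004051   63.        ]]
wrist (258.5, 293.5) [214, 283, 90, 22, 1330] [[ 653.12779925 -244.99252879   63.        ]]
held [[637.92541683 -60.55569077 278.90965632]]
```

View pics/w6.png

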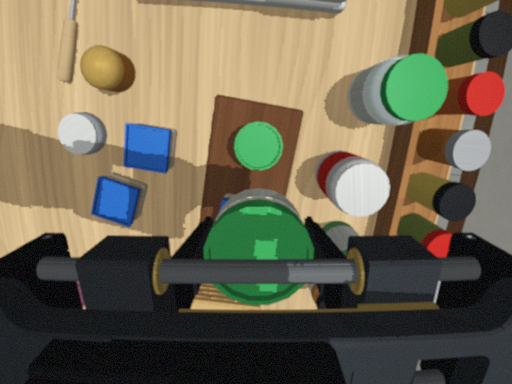

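```bash
python3 -m crank '[[-32,-5,40,5,40],[-32,-5,80,5,40],[-32,-5,110,5,40],[-32,-5,114,5,40],[-32,-5,114,5,40],[-32,-5,114,5,40]]';  python3 - <<'E'
from h import *
W=env.read_camera('wrist'); s=env.state(); print(s["eef_pos"],s["tcp_rot"])
for ce,st in blobs(W["img"],"green",1000)[0]: 
    q=(st[0]+st[2]/2-.5,st[1]+st[3]/2-.5); p=pt(W,q,63)[0];print("wrist",q,st,p, "size",pt(W,(st[0]+st[2],q[1]),63)[0][0]-pt(W,(st[0],q[1]),63)[0][0])
    if 620<p[0]<655 and abs(p[1]+22)<15: go(p[0],p[1],150,np.pi/2)
print("held",pt(W,(258.5,253),s["eef_pos"][2]+15))
E
```

```text
t: 13.92
eef_pos: [636.7, -95.1, 152.2]
tcp_rot: [3.14, 0.0, 1.564]
ft_force: [-0.6, -0.2, -1.9]
opening: 0.65
grip_force: 30.0
[637.02564525 -95.16059314 152.98849789] [3.13844231e+00 8.51373538e-04 1.56372595e+00]
wrist (476.5, 27.0) [442, 0, 70, 55, 3396] [823.5421699   57.73365007  63.        ] size 66.572115495341
wrist (255.0, 120.5) [219, 84, 73, 74, 4234] [634.53223789 -21.99528425  63.        ] size 63.35320386592184
shift [73.1 -3.   2.9] turn -0.4 raw -0.4
wrist (258.5, 229.5) [203, 200, 112, 60, 5265] [ 636.81198838 -123.87881107   63.        ] size 108.45551543125225
wrist (258.0, 293.0) [214, 283, 89, 21, 1296] [ 635.75933844 -195.86737358   63.        ] size 93.25508113875912
held [[636.74416608 -92.71039958 167.98849789]]
```

```bash
python3 -m crank '[[36,-1,0,0,40],[71,-3,0,0,40],[71,-3,30,0,40],[71,-3,40,0,40],[71,-3,48,0,40],[71,-3,48,0,40],[71,-3,48,0,40]]';  python3 -c "
from h import *
s=env.state();print(s['eef_pos'],s['ft_force']);go(634.7,-24.2,94,np.pi/2)"
```

```text
t: 14.55
eef_pos: [633.9, -25.2, 103.4]
tcp_rot: [3.141, 0.0, 1.562]
ft_force: [0.3, 0.2, -1.6]
opening: 0.648
grip_force: 30.0
[633.94534476 -25.20654625 103.40006015] [ 0.30438946  0.17360774 -1.56998527]
shift [1.  0.7 9.4] turn -0.5 raw -0.5
```

```bash
python3 -m crank '[[1,1,3,0,40],[1,1,5,0,40],[1,1,7,0,40],[1,1,9,0,40],[1,1,10,0,40],[1,1,10,0,40],[1,1,10,0,40]]'
```

```text
t: 15.13
eef_pos: [634.6, -23.5, 93.3]
tcp_rot: [3.141, 0.0, 1.562]
ft_force: [-1.5, -0.6, 4.7]
opening: 0.65
grip_force: 30.0
```

```bash
python3 -m crank '[[0,0,0,0,85],[0,0,0,0,85],[0,0,0,0,85],[0,0,0,0,85],[0,0,-40,0,95],[0,0,-80,0,95],[0,0,-120,0,95],[-60,0,-120,0,95],[-60,0,-120,0,95],[-60,0,-120,0,95]]'
python3 - <<'E'
from h import *
W=env.read_camera('wrist');S=env.read_camera('side')
for ce,st in blobs(W["img"],"green",1000)[0]: 
    q=(st[0]+st[2]/2-.5,st[1]+st[3]/2-.5); p=pt(W,q,109)[0];print("wrist",q,st,p, "size",pt(W,(st[0]+st[2],q[1]),109)[0][0]-pt(W,(st[0],q[1]),109)[0][0])
survey()
cv2.imwrite('pics/b.png',np.hstack([cv2.resize(S['img'][150:270,180:340],None,fx=2.5,fy=2.5),W['img'][:300,80:480]]))
E
```

```text
t: 15.97
eef_pos: [634.1, -86.4, 213.3]
tcp_rot: [3.14, 0.001, 1.56]
ft_force: [-0.2, -0.4, -0.1]
opening: 0.996
grip_force: 0.0
wrist (441.0, 38.5) [400, 0, 83, 78, 5257] [799.38660714  58.7349356  109.        ] size 79.91531192558193
wrist (257.5, 132.0) [224, 98, 68, 69, 3655] [634.14480635 -23.92692007 109.        ] size 63.31477386518725
green [350.2 227.4] 286 [ 442.  -351.6   51. ] 
blue [284.3 231.2] 95 [ 433.1 -140.6   51. ] (np.float64(74.5), np.float64(57.2), np.float64(18.6))
brass [289.9 268.1] 3304 [ 317.7 -155.1   55. ] 
brass [344.  198.8] 554 [ 533.8 -335.2   55. ] 
brass [360.2 172.7] 564 [ 618.  -391.4   55. ] 
brass [347.3 237.5] 62 [ 410.3 -339.8   55. ] 
brass [376.5 242.9] 63 [ 392.1 -430.9   55. ]
```

View pics/b.png

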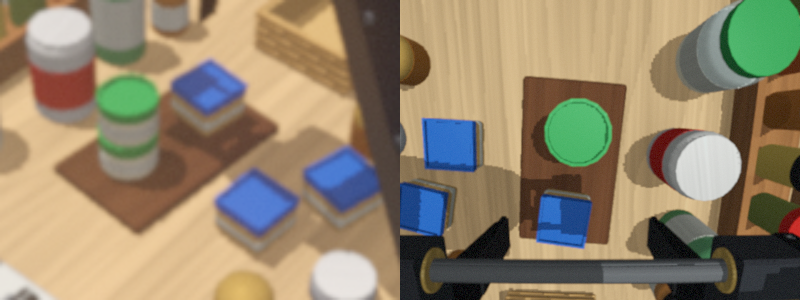

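```bash
cat >> h.py <<'E'
def wlook(name,z,near,mn=600,show=True):
    "wrist measurement of lids at height z near a world xy"
    W=env.read_camera('wrist'); b,m=blobs(W["img"],name,mn)
    for ce,st in b:
        x0,y0,w,h,_=st; q=(x0+w/2-.5,y0+h/2-.5); p=pt(W,q,z)[0]
        if np.hypot(*(p[:2]-near))>45: continue
        mm=np.zeros_like(m); mm[y0:y0+h,x0:x0+w]=m[y0:y0+h,x0:x0+w]
        mm=cv2.morphologyEx(mm,cv2.MORPH_OPEN,np.ones((5,5)))
        Q=pt(W,cv2.findNonZero(mm).reshape(-1,2),z)[:,:2].astype(np.float32)
        r=cv2.minAreaRect(Q)
        print(name,st,"bbox",p.round(1),"rect",np.round(r[0],1),np.round(r[1],1),"ang",round(r[2],1));
E
python3 -m crank '[[-41,-5,0,0,95],[-82,-10,0,0,95],[-95,-10,0,0,95],[-95,-10,0,0,95],[-95,-10,0,0,95]]'
python3 - <<'E'
from h import *
s=env.state(); print(s["eef_pos"])
wlook("blue",63,(619,-134))
go(484,-80,160)
E
```

```text
t: 16.53
eef_pos: [623.2, -177.6, 212.2]
tcp_rot: [-3.141, -0.001, 1.562]
ft_force: [1.0, -0.1, 0.7]
opening: 1.0
grip_force: 0.0
[ 623.20023703 -177.63229688  212.17037733]
blue [221, 116, 61, 61, 2954] bbox [ 615.4 -132.3   63. ] rect [ 615.1 -132.9] [60.  60.4] ang 80.5
shift [  95.8 -140.1   52.4] turn 0 raw 0
```

```bash
python3 -m crank '[[20,-35,10,0,95],[40,-70,20,0,95],[60,-105,30,0,95],[82,-139,40,0,95],[82,-139,40,0,95],[82,-139,40,0,95],[82,-139,40,0,95]]'
python3 - <<'E'
from h import *
s=env.state(); print(s["eef_pos"],s["tcp_rot"])
wlook("blue",51,(484,-40));wlook("blue",51,(435,-121))
E
```

```text
t: 17.17
eef_pos: [486.1, -94.3, 173.3]
tcp_rot: [3.14, 0.001, 1.564]
ft_force: [0.6, -0.7, -0.4]
opening: 0.998
grip_force: 0.0
[486.06882587 -94.3401051  173.27895094] [3.13977227e+00 6.04369069e-04 1.56401869e+00]
blue [223, 107, 62, 63, 3434] bbox [481.9 -38.6  51. ] rect [481.  -39.1] [58.2 58.7] ang 85.2
blue [181, 182, 60, 63, 2707] bbox [ 434.8 -118.2   51. ] rect [ 432.4 -118.9] [61.6 58.6] ang 75.1
```

```bash
python3 -m crank '[[30,-5,0,3,95],[55,-5,0,3,95],[55,-5,40,3,95],[55,-5,80,3,95],[55,-5,115,3,95],[55,-5,135,3,95],[55,-5,140,3,95],[55,-5,140,3,95],[55,-5,140,3,50],[55,-5,140,3,50]]'; python3 -m crank '[[0,0,0,0,40],[0,0,0,0,40],[0,0,0,0,40],[0,0,0,0,40],[0,0,0,0,40],[0,0,-40,0,40],[0,0,-80,0,40],[0,0,-120,0,40],[0,0,-140,0,40],[0,0,-140,0,40]]'
python3 - <<'E'
from h import *
s=env.state(); print(s["eef_pos"],s["tcp_rot"])
W=env.read_camera('wrist');cv2.imwrite('pics/w7.png',W['img'])
m=blobs(W["img"],"blue",600)[1]; print([b[1] for b in blobs(W["img"],"blue",600)[0]])
z=s["eef_pos"][2]+18
Q=pt(W,cv2.findNonZero(m[190:,150:370]).reshape(-1,2)+[150,190],z)[:,:2].astype(np.float32)
print("held",cv2.minAreaRect(Q))
go(615,-180,170,np.radians(80.5))
E
```

```text
t: 18.1
eef_pos: [481.4, -40.3, 33.9]
tcp_rot: [3.139, 0.0, 1.51]
ft_force: [-0.1, 0.4, -0.0]
opening: 0.911
grip_force: 0.0
t: 18.93
eef_pos: [481.7, -40.3, 176.7]
tcp_rot: [3.135, 0.001, 1.51]
ft_force: [-0.1, -0.2, -1.8]
opening: 0.631
grip_force: 29.8
[481.69312161 -40.25263835 176.65611294] [3.13471932e+00 1.15776093e-03 1.51007796e+00]
[[202, 199, 115, 61, 6670], [207, 283, 102, 20, 1836]]
held ((481.66168212890625, -37.39947509765625), (63.113807678222656, 60.75888442993164), 85.218505859375)
shift [-131.5  142.3    4.9] turn 6.0 raw 6.0
```

View pics/w7.png

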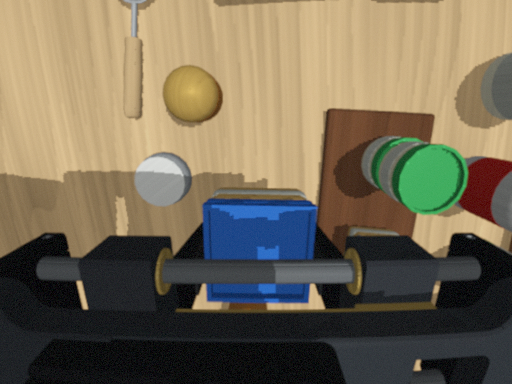

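```bash
python3 -m crank '[[-25,35,0,6,40],[-50,70,0,6,40],[-75,105,0,6,40],[-87,138,0,6,40],[-87,138,0,6,40],[-87,138,0,6,40],[-87,138,0,6,40]]'
python3 - <<'E'
from h import *
s=env.state(); print(s["eef_pos"],s["tcp_rot"],s["ft_force"])
go(614.7,-135.4,94,np.radians(80.5))
E
```

```text
t: 19.57
eef_pos: [611.7, -134.9, 170.3]
tcp_rot: [-3.138, -0.001, 1.405]
ft_force: [-1.0, 0.2, -2.0]
opening: 0.629
grip_force: 29.8
[ 611.65083616 -134.85235006  170.3014502 ] [-3.13763058e+00 -5.85341744e-04  1.40515221e+00] [-1.00524222  0.17156961 -2.03950371]
shift [-0.1  3.4 76.3] turn 0.0 raw 0.0
```

```bash
python3 -m crank '[[0,3,30,0,40],[0,3,55,0,40],[0,3,66,0,40],[0,3,66,0,40],[0,3,66,0,40]]'
python3 - <<'E'
from h import *
s=env.state(); print(s["eef_pos"],s["tcp_rot"],s["ft_force"])
go(614.7,-135.4,92,np.radians(80.5))
E
```

```text
t: 19.98
eef_pos: [615.4, -135.4, 106.7]
tcp_rot: [-3.141, -0.0, 1.406]
ft_force: [0.4, -0.5, -1.1]
opening: 0.634
grip_force: 29.8
[ 615.38699921 -135.37445885  106.73581005] [-3.14059189e+00 -8.76825695e-05  1.40557979e+00] [ 0.35750935 -0.45693683 -1.10862069]
shift [-0.1 -0.7 14.7] turn 0.0 raw 0.0
```

```bash
python3 -m crank '[[0,-1,5,0,40],[0,-1,8,0,40],[0,-1,10,0,40],[0,-1,12,0,40],[0,-1,14,0,40],[0,-1,15,0,40],[0,-1,15,0,40]]'
```

```text
t: 20.57
eef_pos: [614.7, -135.6, 91.5]
tcp_rot: [-3.141, 0.0, 1.405]
ft_force: [-0.5, -0.5, -2.1]
opening: 0.63
grip_force: 29.8
```

```bash
python3 -m crank '[[0,0,0,0,80],[0,0,0,0,80],[0,0,0,0,80],[0,0,-40,0,95],[0,0,-80,0,95],[0,0,-120,0,95],[-50,0,-120,0,95],[-50,0,-120,0,95],[-50,0,-120,0,95]]'
python3 - <<'E'
from h import *
s=env.state(); print(s["eef_pos"])
wlook("blue",109,(615,-133));wlook("blue",51,(434,-119))
W=env.read_camera('wrist');cv2.imwrite('pics/w8.png',W['img'])
go(434,-175,175,np.radians(75))
E
```

```text
t: 21.32
eef_pos: [606.1, -186.9, 212.0]
tcp_rot: [3.141, 0.001, 1.403]
ft_force: [-0.0, 0.7, -0.8]
opening: 0.998
grip_force: 0.0
[ 606.1104416  -186.93682651  212.02768533]
blue [226, 109, 66, 65, 4137] bbox [ 615.5 -133.4  109. ] rect [ 614.7 -134.4] [59.8 60. ] ang 79.2
blue [80, 128, 53, 53, 2543] bbox [ 434.6 -120.    51. ] rect [ 434.8 -120.6] [59.6 63.1] ang 75.0
shift [ -19.3 -171.4   36. ] turn 5.5 raw 5.5
```

View pics/w8.png

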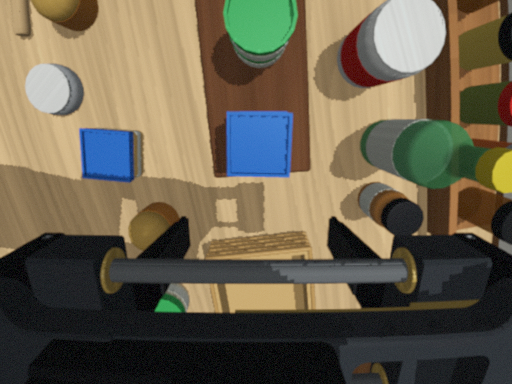

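```bash
python3 -m crank '[[10,-40,0,5,95],[20,-80,0,5,95],[28,-120,10,5,95],[37,-160,30,5,95],[37,-181,60,5,95],[37,-181,90,5,95],[37,-181,90,5,95],[37,-181,90,5,95]]'
python3 - <<'E'
from h import *
s=env.state(); print(s["eef_pos"],s["tcp_rot"])
go(434,-120,34,np.radians(75))
E
```

```text
t: 22.13
eef_pos: [434.2, -118.0, 121.2]
tcp_rot: [-3.139, -0.0, 1.319]
ft_force: [1.1, -0.6, -0.2]
opening: 1.003
grip_force: 0.0
[ 434.22966098 -117.98951685  121.1700707 ] [-3.13891736e+00 -4.31718436e-04  1.31870426e+00]
shift [-2.   0.5 87.2] turn 0.6 raw 0.6
```

```bash
python3 -m crank '[[-2,0,40,0,95],[-2,0,70,0,95],[-2,0,87,0,95],[-2,0,87,0,95],[-2,0,87,0,40],[-2,0,87,0,40],[-2,0,87,0,40],[-2,0,87,0,40],[-2,0,87,0,40],[-2,0,87,0,40]]'; python3 -m crank '[[0,0,0,0,40],[0,0,0,0,40],[0,0,-40,0,40],[0,0,-80,0,40],[0,0,-120,0,40],[0,0,-160,0,40],[0,0,-185,0,40],[0,0,-185,0,40],[0,0,-185,0,40]]'
python3 - <<'E'
from h import *
s=env.state(); print(s["eef_pos"],s["tcp_rot"])
W=env.read_camera('wrist')
m=blobs(W["img"],"blue",600)[1]
z=s["eef_pos"][2]+18
Q=pt(W,cv2.findNonZero(m[190:,150:370]).reshape(-1,2)+[150,190],z)[:,:2].astype(np.float32)
r=cv2.minAreaRect(Q);print("held",r)
th=s["tcp_rot"][2];e=np.array(r[0])-s["eef_pos"][:2];ox=e@[np.cos(th),np.sin(th)];print("off x",ox)
t=np.radians(80);go(614.9-ox*np.cos(t),-133.8-ox*np.sin(t),217,t)
survey()
E
```

```text
t: 22.97
eef_pos: [433.7, -120.6, 35.2]
tcp_rot: [3.141, 0.0, 1.318]
ft_force: [-1.2, -0.0, 1.2]
opening: 0.636
grip_force: 0.7
t: 23.72
eef_pos: [433.7, -120.5, 220.6]
tcp_rot: [3.139, 0.001, 1.318]
ft_force: [-1.2, -0.2, -2.4]
opening: 0.629
grip_force: 30.0
[ 433.70127124 -120.54408702  220.55053612] [3.13887361e+00 5.34527591e-04 1.31799078e+00]
held ((434.2071533203125, -117.83091735839844), (61.53306579589844, 59.652740478515625), 75.37709045410156)
off x 2.753462107477336
shift [ 29.7 179.5   2.3] turn -4.5 raw -4.5
green [246.5 165.7] 329 [646.2 -22.4  63. ] 
green [350.2 227.4] 289 [ 442.  -351.6   51. ] 
blue [281.8 171.2] 371 [ 626.1 -136.6   63. ] (np.float64(83.2), np.float64(64.8), np.float64(64.6))
brass [284.5 239.1] 77851 [ 408.2 -140.4   55. ]
```

```bash
python3 -m crank '[[7,40,0,-4,40],[14,80,0,-4,40],[21,120,0,-4,40],[28,160,0,-4,40],[30,180,0,-4,40],[30,180,30,-4,40],[30,180,55,-4,40],[30,180,60,-4,40],[30,180,60,-4,40],[30,180,60,-4,40]]'
python3 - <<'E'
from h import *
s=env.state(); print(s["eef_pos"],s["tcp_rot"],s["ft_force"])
t=np.radians(80);go(614.9-2.6*np.cos(t),-133.8-2.6*np.sin(t),139,t)
E
```

```text
t: 24.65
eef_pos: [615.4, -136.6, 159.4]
tcp_rot: [-3.14, -0.0, 1.388]
ft_force: [0.4, -0.6, -0.6]
opening: 0.624
grip_force: 30.0
[ 615.3979155  -136.56375044  159.40801434] [-3.14049614e+00 -1.08689102e-04  1.38765086e+00] [ 0.43812819 -0.55660372 -0.55804785]
shift [ 0.  -0.9 20.4] turn -0.5 raw -0.5
```

```bash
python3 -m crank '[[0,-1,6,-0.5,40],[0,-1,11,-0.5,40],[0,-1,14,-0.5,40],[0,-1,16,-0.5,40],[0,-1,18,-0.5,40],[0,-1,20,-0.5,40],[0,-1,21,-0.5,40],[0,-1,21,-0.5,40]]'
```

```text
t: 25.32
eef_pos: [614.5, -136.4, 139.2]
tcp_rot: [3.141, 0.0, 1.397]
ft_force: [-1.7, 0.9, 3.9]
opening: 0.63
grip_force: 30.0
```

```bash
python3 -m crank '[[0,0,0,0,80],[0,0,0,0,80],[0,0,0,0,80],[0,0,-40,0,95],[0,0,-80,0,95],[-40,0,-80,0,95],[-60,0,-80,0,95],[-60,0,-80,0,95],[-60,0,-80,0,95]]'
python3 - <<'E'
from h import *
s=env.state(); print(s["eef_pos"])
wlook("blue",155,(615,-133))
W=env.read_camera('wrist');cv2.imwrite('pics/w9.png',W['img'])
go(442,-400,190,np.pi/2-.5)
E
```

```text
t: 26.07
eef_pos: [603.8, -196.2, 218.5]
tcp_rot: [-3.142, -0.0, 1.395]
ft_force: [0.4, -0.0, -0.5]
opening: 1.0
grip_force: 0.0
[ 603.7551844  -196.16252753  218.51059961]
blue [219, 98, 79, 77, 5788] bbox [ 614.3 -135.6  155. ] rect [ 614.1 -136.1] [58.2 60. ] ang 79.9
shift [-230.1 -123.9   28.3] turn 18.7 raw 18.7
```

View pics/w9.png

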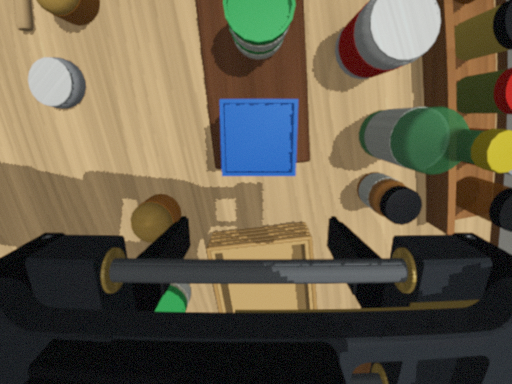

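```bash
python3 -m crank '[[-36,-20,0,-5,95],[-72,-40,0,-10,95],[-108,-60,0,-10,95],[-144,-80,10,-10,95],[-180,-100,20,-10,95],[-216,-120,30,-10,95],[-230,-124,30,-10,95],[-230,-124,30,-10,95],[-230,-124,30,-10,95]]'
python3 - <<'E'
from h import *
s=env.state(); print(s["eef_pos"],s["tcp_rot"])
wlook("green",51,(442,-352))
W=env.read_camera('wrist');cv2.imwrite('pics/w10.png',W['img'])
E
```

```text
t: 26.92
eef_pos: [442.1, -400.2, 188.3]
tcp_rot: [-3.141, -0.001, 1.57]
ft_force: [0.0, 1.1, -0.3]
opening: 0.998
grip_force: 0.0
[ 442.10821399 -400.2047243   188.33347572] [-3.14134431e+00 -5.83120265e-04  1.57010899e+00]
green [226, 116, 58, 59, 2635] bbox [ 438.1 -352.8   51. ] rect [ 437.5 -354. ] [60.3 60. ] ang 89.9
```

View pics/w10.png

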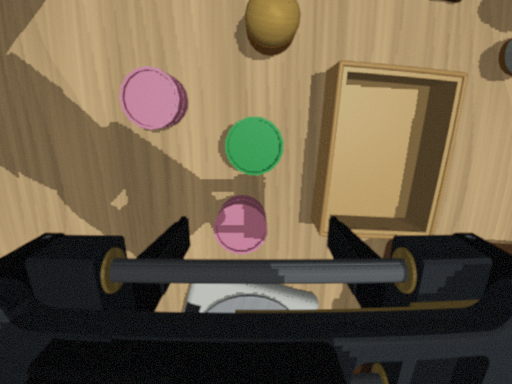

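```bash
python3 -m crank '[[30,-4,20,0,90],[46,-4,55,0,90],[46,-4,90,0,90],[46,-4,125,0,90],[46,-4,150,0,90],[46,-4,154,0,90],[46,-4,154,0,90],[46,-4,154,0,40],[46,-4,154,0,40],[46,-4,154,0,40]]'; python3 -m crank '[[0,0,0,0,40],[0,0,0,0,40],[0,0,0,0,40],[0,0,0,0,40],[0,0,-40,0,40],[0,0,-80,0,40],[0,0,-120,0,40],[0,0,-160,0,40],[0,0,-190,0,40],[0,0,-190,0,40]]'
python3 - <<'E'
from h import *
W=env.read_camera('wrist');s=env.state(); print(s["eef_pos"],s["tcp_rot"])
m=blobs(W["img"],"green",600)[1]
Q=cv2.findNonZero(m[190:,150:370]).reshape(-1,2)+[150,190]; print(Q.min(0),Q.max(0))
r=pt(W,(Q.min(0)+Q.max(0))/2,s["eef_pos"][2]+18)[0];print("held off",r-s["eef_pos"])
go(634,-24-(r-s["eef_pos"])[1],225,np.pi/2)
E
```

```text
t: 27.85
eef_pos: [438.7, -354.8, 36.3]
tcp_rot: [3.14, 0.002, 1.571]
ft_force: [-0.2, 0.0, 1.1]
opening: 0.793
grip_force: 0.0
t: 28.68
eef_pos: [439.2, -355.7, 230.9]
tcp_rot: [3.135, 0.007, 1.571]
ft_force: [0.0, -0.2, -0.3]
opening: 0.65
grip_force: 29.9
[ 438.5314969  -355.02680086  227.69403139] [3.13755824 0.00423028 1.57094849]
[203 195] [314 300]
held off [ 0.60117191  4.77684756 18.        ]
shift [326.2 195.5   2.1] turn 0.0 raw 0.0
```

```bash
python3 -m crank '[[33,19,-5,0,40],[66,39,-5,0,40],[99,58,-5,0,40],[132,78,-5,0,40],[165,98,-5,0,40],[198,117,-5,0,40],[231,137,-5,0,40],[264,156,-5,0,40],[297,176,-5,0,40],[329,195,-5,0,40]]';python3 -m crank '[[0,0,0,0,40],[0,0,30,0,40],[0,0,60,0,40],[0,0,65,0,40],[0,0,65,0,40],[0,0,65,0,40]]'
python3 - <<'E'
from h import *
s=env.state(); print(s["eef_pos"],s["tcp_rot"],s["ft_force"])
go(634,-26,139,np.pi/2)
E
```

```text
t: 29.57
eef_pos: [633.1, -23.4, 227.7]
tcp_rot: [-3.139, -0.0, 1.571]
ft_force: [1.1, 0.3, -2.0]
opening: 0.645
grip_force: 29.9
t: 30.07
eef_pos: [633.0, -25.7, 164.8]
tcp_rot: [-3.141, -0.0, 1.571]
ft_force: [-0.4, 0.5, -0.8]
opening: 0.648
grip_force: 29.9
[633.01508948 -25.71931251 164.76273782] [-3.14096091e+00 -1.80732128e-05  1.57058700e+00] [-0.42588694  0.48472242 -0.82085337]
shift [-0.3  1.  25.8] turn -0.0 raw -0.0
```

```bash
python3 -m crank '[[0,1,10,0,40],[0,1,16,0,40],[0,1,19,0,40],[0,1,21,0,40],[0,1,23,0,40],[0,1,25,0,40],[0,1,26,0,40],[0,1,26,0,40]]'
```

```text
t: 30.73
eef_pos: [634.1, -25.4, 139.5]
tcp_rot: [3.141, 0.0, 1.571]
ft_force: [-0.7, 0.5, 4.8]
opening: 0.649
grip_force: 30.0
```

```bash
python3 -m crank '[[0,0,0,0,85],[0,0,0,0,85],[0,0,0,0,85],[0,0,0,0,85],[0,0,-40,0,95],[0,0,-80,0,95],[-40,0,-80,0,95],[-60,0,-80,0,95],[-60,0,-80,0,95],[-60,0,-80,0,95]]'
python3 - <<'E'
from h import *
s=env.state(); print(s["eef_pos"])
wlook("green",155,(634,-24));wlook("blue",155,(615,-135))
W=env.read_camera('wrist');S=env.read_camera('side')
cv2.imwrite('pics/b2.png',np.hstack([cv2.resize(S['img'][120:270,170:330],None,fx=2.5,fy=2.5)[:370],np.vstack([W['img'][:300,80:480],np.zeros((70,400,3),np.uint8)])]))
E
```

```text
t: 31.57
eef_pos: [633.7, -86.2, 218.5]
tcp_rot: [-3.141, -0.0, 1.569]
ft_force: [0.0, 0.2, -0.7]
opening: 1.001
grip_force: 0.0
[633.74948593 -86.16606628 218.47843271]
green [218, 94, 81, 81, 5122] bbox [633.6 -23.1 155. ] rect [633.9 -24.2] [61.9 62.3] ang 89.9
blue [205, 225, 71, 35, 2018] bbox [ 617.6 -114.7  155. ] rect [ 617.3 -118.7] [33.9 58.4] ang 81.8
```

View pics/b2.png

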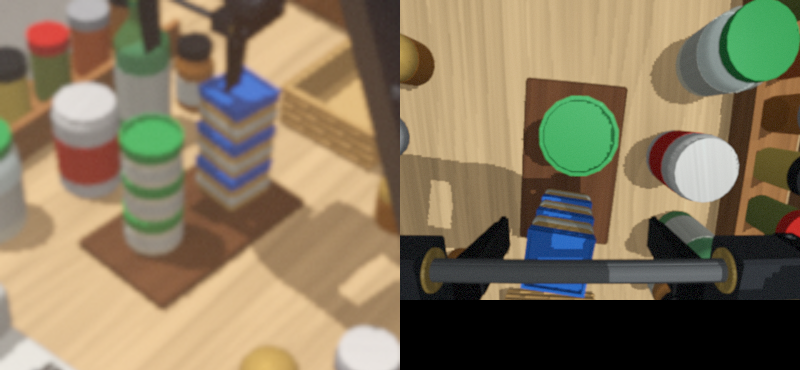

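```bash
python3 -m crank '[[-31,-30,0,0,85],[-62,-60,0,0,85],[-93,-90,0,0,85],[-124,-120,0,0,85],[-155,-150,10,0,85],[-184,-179,20,0,85],[-184,-179,20,0,85],[-184,-179,20,0,85]]'
python3 - <<'E'
from h import *
for f,p in (("w10",(273,15)),("w7",(190,92)),("w7",(60,130)),("w10",(30,40)),("w10",(400,140))):
    h=cv2.cvtColor(cv2.imread(f"pics/{f}.png"),cv2.COLOR_BGR2HSV)[p[1]-4:p[1]+5,p[0]-4:p[0]+5].reshape(-1,3);print(f,h.min(0),h.max(0))
HSV["brass"]=((15,170,60),(26,255,215))
s=env.state(); print(s["eef_pos"])
wlook("brass",50,(455,-225),300)
W=env.read_camera('wrist')
print([ (b[0],b[1],pt(W,b[0],50)[0].round(0)) for b in blobs(W["img"],"brass",150)[0]])
print("basket",pt(cv2 and W,(0,0),55)[0].round() )
E
```

```text
t: 32.43
eef_pos: [453.6, -270.4, 198.2]
tcp_rot: [-3.141, -0.001, 1.568]
ft_force: [-0.1, 0.5, 0.7]
opening: 0.893
grip_force: 0.0
w10 [ 20 139 161] [ 22 153 183]
w7 [ 21 131 192] [ 22 141 220]
w7 [ 18  83 205] [ 19  91 219]
w10 [ 17  92 169] [ 19 101 179]
w10 [ 19 100 190] [ 20 108 194]
[ 453.58151823 -270.3883864   198.15568944]
[]
basket [183. -65.  55.]
```

```bash
sed -i 's/brass=((12,120,70),(24,255,220))/brass=((17,122,50),(26,255,240))/' h.py
python3 - <<'E'
from h import *
wlook("brass",46,(455,-225),300)
W=env.read_camera('wrist')
print([ (b[0],b[1],pt(W,b[0],46)[0].round(0)) for b in blobs(W["img"],"brass",150)[0]])
c=env.read_camera('top')
print([ (b[0],b[1],pt(c,b[0],46)[0].round(0)) for b in blobs(c["img"],"brass",80)[0]])
# basket rim from the w10 picture (same camera calibration, TCP 442.1,-400.2,188.3)
E
```

```text
brass [235, 122, 48, 50, 1859] bbox [ 455.9 -224.8   46. ] rect [ 455.9 -225.3] [52.5 53. ] ang 90.0
[(array([431.9,  41. ]), [421, 0, 26, 84, 449], array([ 641., -111.,   46.])), (array([402.,  48.]), [394, 17, 18, 65, 190], array([ 608., -119.,   46.])), (array([258.3, 146.8]), [235, 123, 48, 49, 1860], array([ 456., -225.,   46.])), (array([350. , 201.7]), [300, 177, 131, 82, 2296], array([ 565., -289.,   46.])), (array([402.2, 217. ]), [380, 199, 42, 39, 804], array([ 633., -309.,   46.])), (array([124.3, 270.6]), [115, 248, 24, 46, 510], array([ 281., -384.,   46.])), (array([392.1, 270.6]), [379, 248, 23, 46, 513], array([ 631., -384.,   46.])), (array([357.3, 303.9]), [249, 284, 223, 29, 1588], array([ 590., -435.,   46.]))]
[(array([101.5,  89.3]), [60, 68, 91, 47, 2309], array([919., 465.,  46.])), (array([390.8,  90.3]), [330, 82, 141, 22, 1307], array([ 897., -510.,   46.])), (array([182. ,  98.6]), [173, 90, 16, 15, 114], array([883., 193.,  46.])), (array([259.3,  98. ]), [253, 93, 14, 10, 96], array([880., -68.,  46.])), (array([348.5, 105.3]), [333, 104, 33, 4, 91], ar
[... 1588 characters left out ...]
)), (array([420. , 291.7]), [365, 280, 125, 29, 1359], array([ 240., -559.,   46.])), (array([100.6, 296.7]), [6, 283, 168, 32, 2055], array([239., 441.,  46.])), (array([ 12.9, 295.7]), [0, 293, 30, 8, 84], array([249., 713.,  46.])), (array([428.3, 331.8]), [409, 325, 40, 11, 122], array([ 121., -575.,   46.])), (array([ 93.2, 336.7]), [64, 332, 54, 8, 161], array([120., 458.,  46.])), (array([420.4, 345.2]), [396, 341, 54, 12, 155], array([  82., -548.,   46.])), (array([ 86.2, 349.5]), [61, 346, 54, 8, 132], array([ 84., 477.,  46.])), (array([114.4, 357.1]), [103, 352, 22, 9, 85], array([ 60., 390.,  46.])), (array([388.9, 365.5]), [365, 361, 51, 10, 216], array([  24., -448.,   46.]))]
```

```bash
python3 -m crank '[[30,2,20,0,90],[45,2,55,0,90],[45,2,95,0,90],[45,2,135,0,90],[45,2,165,0,90],[45,2,170,0,90],[45,2,170,0,90],[45,2,170,0,40],[45,2,170,0,40],[45,2,170,0,40]]'; python3 -m crank '[[0,0,0,0,40],[0,0,0,0,40],[0,0,0,0,40],[0,0,0,0,40],[0,0,-40,0,40],[0,0,-80,0,40],[0,0,-120,0,40],[0,0,-120,0,40],[0,0,-120,0,40]]'
python3 - <<'E'
from h import *
W=env.read_camera('wrist');s=env.state(); print(s["eef_pos"],s["tcp_rot"])
d=np.array([442.1,-400.2,188.3])-s["eef_pos"]
W["pose"]=W["pose"].copy();W["pose"][:3,3]+=d
print("rim",pt(W,[(340,63),(466,74),(437,236),(320,234)],55).round())
go(585,-322,150,np.pi/2)
E
```

```text
t: 33.52
eef_pos: [457.8, -224.8, 30.4]
tcp_rot: [3.139, 0.002, 1.571]
ft_force: [-0.3, 0.2, 0.2]
opening: 0.794
grip_force: 0.0
t: 34.27
eef_pos: [457.5, -224.8, 150.4]
tcp_rot: [3.138, 0.002, 1.571]
ft_force: [0.8, -0.4, -1.4]
opening: 0.585
grip_force: 30.0
[ 456.80739013 -224.36297813  148.81463014] [3.14078122e+00 6.47690577e-04 1.57103581e+00]
rim [[ 524. -272.   55.]
 [ 659. -278.   55.]
 [ 658. -460.   55.]
 [ 515. -455.   55.]]
shift [-97.7 128.2  -1. ] turn 0.0 raw 0.0
```

```bash
python3 -m crank '[[-32,40,0,0,40],[-64,80,0,0,40],[-98,120,0,0,40],[-98,129,0,0,40],[-98,129,30,0,40],[-98,129,65,0,40],[-98,129,95,0,40],[-98,129,108,0,40],[-98,129,110,0,40],[-98,129,110,0,40]]'; python3 -c "
from h import *
go(586,-322,36,np.pi/2)"
```

```text
t: 35.15
eef_pos: [585.3, -322.0, 36.7]
tcp_rot: [-3.139, -0.002, 1.571]
ft_force: [-0.2, -0.5, -1.0]
opening: 0.587
grip_force: 30.0
shift [0.  0.7 0.7] turn 0.0 raw 0.0
```

Release, rise, and head toward the other jar.

```bash
python3 -m crank '[[0,0,0,0,74],[0,0,0,0,74],[0,0,0,0,74],[0,0,0,0,74],[0,0,-40,0,74],[0,0,-80,0,74],[0,0,-120,0,74],[0,0,-150,0,90],[40,-30,-155,0,90],[40,-30,-155,0,90]]'; python3 -m crank '[[40,-20,0,0,90],[80,-40,0,0,90],[120,-60,0,0,90],[160,-80,0,0,90],[200,-100,0,0,90],[240,-120,0,0,90],[280,-130,0,0,90],[300,-130,0,0,90],[300,-130,0,0,90],[300,-130,0,0,90]]'
python3 - <<'E'
from h import *
s=env.state(); print(s["eef_pos"],s["tcp_rot"])
W=env.read_camera('wrist')
print([ (b[0].round(),b[1],pt(W,b[0],46)[0].round(0)) for b in blobs(W["img"],"brass",600)[0]])
E
```

```text
t: 35.98
eef_pos: [554.3, -280.0, 196.4]
tcp_rot: [3.139, 0.001, 1.571]
ft_force: [-0.1, 0.2, -0.3]
opening: 0.919
grip_force: 0.0
t: 36.82
eef_pos: [425.7, 19.0, 194.2]
tcp_rot: [3.14, 0.0, 1.575]
ft_force: [-0.2, 0.2, -0.3]
opening: 0.949
grip_force: 0.0
[425.72047666  18.9712723  194.1505078 ] [3.14041917e+00 2.87684143e-04 1.57489677e+00]
[(array([253., 146.]), [229, 122, 49, 50, 1934], array([420.,  64.,  46.])), (array([381., 307.]), [227, 300, 250, 13, 901], array([ 592., -150.,   46.]))]
```

```bash
python3 -m crank '[[30,-5,20,0,80],[45,-5,55,0,80],[45,-5,95,0,80],[45,-5,135,0,80],[45,-5,162,0,80],[45,-5,165,0,80],[45,-5,165,0,80],[45,-5,165,0,40],[45,-5,165,0,40],[45,-5,165,0,40]]'; python3 -m crank '[[0,0,0,0,40],[0,0,0,0,40],[0,0,0,0,40],[0,0,-40,0,40],[0,0,-80,0,40],[0,0,-120,0,40],[0,0,-180,0,40],[0,0,-190,0,40],[0,0,-190,0,40]]'; python3 -c "
from h import *
go(586,-406,218,np.pi/2)"
```

```text
t: 37.7
eef_pos: [421.8, 62.3, 30.2]
tcp_rot: [3.138, 0.0, 1.571]
ft_force: [0.1, -0.2, 0.0]
opening: 0.682
grip_force: 0.0
t: 38.45
eef_pos: [422.4, 62.7, 224.0]
tcp_rot: [3.132, 0.0, 1.571]
ft_force: [-0.0, -0.8, -1.6]
opening: 0.588
grip_force: 30.0
shift [-468.8  163.2    7.6] turn 0.0 raw 0.0
```

```bash
python3 -m crank '[[-38,2,0,0,40],[-76,5,0,0,40],[-114,10,0,0,40],[-152,20,0,0,40],[-190,30,0,0,40],[-228,40,0,0,40],[-266,50,0,0,40],[-302,60,0,0,40],[-338,75,0,0,40],[-370,90,0,0,40]]'; python3 -m crank '[[-40,30,0,0,40],[-80,60,0,0,40],[-99,73,0,0,40],[-99,73,0,0,40],[-99,73,0,0,40]]'; python3 -c "
from h import *
W=env.read_camera('wrist')
print([ (b[0].round(),b[1],pt(W,b[0],52)[0].round(0)) for b in blobs(W['img'],'brass',500)[0]])
go(586,-406,37,np.pi/2)"
```

```text
t: 39.28
eef_pos: [510.8, -309.5, 217.7]
tcp_rot: [-3.141, -0.0, 1.57]
ft_force: [0.5, 0.6, -1.7]
opening: 0.584
grip_force: 30.0
t: 39.7
eef_pos: [584.0, -407.3, 216.0]
tcp_rot: [-3.14, -0.002, 1.57]
ft_force: [0.5, 0.1, -1.6]
opening: 0.584
grip_force: 30.0
[(array([210., 163.]), [200, 69, 48, 154, 1215], array([ 526., -383.,   52.])), (array([306., 155.]), [281, 73, 39, 151, 1118], array([ 639., -374.,   52.])), (array([260., 110.]), [236, 86, 48, 49, 1854], array([ 585., -323.,   52.])), (array([258., 237.]), [209, 207, 99, 53, 4041], array([ 583., -478.,   52.])), (array([259., 291.]), [222, 284, 74, 18, 968], array([ 584., -559.,   52.])), (array([328., 308.]), [168, 302, 261, 11, 1031], array([ 681., -589.,   52.]))]
shift [-1.000e-01  2.900e+00  1.797e+02] turn -0.0 raw -0.0
```

```bash
python3 -m crank '[[2,0,40,0,40],[2,0,80,0,40],[2,0,120,0,40],[2,0,155,0,40],[2,0,172,0,40],[2,0,178,0,40],[2,0,179,0,40],[2,0,179,0,40]]'; python3 -m crank '[[0,0,0,0,74],[0,0,0,0,74],[0,0,0,0,74],[0,0,0,0,74],[0,0,-40,0,74],[0,0,-80,0,74],[0,0,-120,0,74],[0,0,-160,0,74],[-50,0,-180,0,74],[-50,0,-180,0,74]]'
python3 - <<'E'
from h import *
W=env.read_camera('wrist'); print([ (b[0].round(),b[1],pt(W,b[0],52)[0].round(0)) for b in blobs(W['img'],'brass',900)[0]])
E
```

```text
t: 40.42
eef_pos: [584.3, -404.1, 40.9]
tcp_rot: [3.141, 0.001, 1.572]
ft_force: [0.3, -0.1, -0.7]
opening: 0.584
grip_force: 30.0
t: 41.25
eef_pos: [584.6, -457.8, 225.5]
tcp_rot: [3.136, 0.007, 1.571]
ft_force: [-0.0, -0.3, 0.4]
opening: 0.783
grip_force: 0.0
[(array([277.,  79.]), [208, 19, 108, 157, 1488], array([ 607., -341.,   52.])), (array([258.,  63.]), [234, 37, 49, 53, 2014], array([ 586., -323.,   52.])), (array([257., 136.]), [235, 113, 46, 47, 1673], array([ 584., -404.,   52.])), (array([356., 308.]), [201, 301, 257, 12, 1057], array([ 729., -650.,   52.]))]
```

Run:
```python
from h import *
c=env.read_camera("top")
for n,z in (("green",155),("blue",155),("orange",310)):
    for ce,st in blobs(c["img"],n,12)[0]: print(n,ce,st[2:],pt(c,ce,z)[0].round())
# slider grip: dark pixels on the grey track
p=cv2.cvtColor(c["img"],cv2.COLOR_BGR2GRAY)[180:228,168:186]; ys,xs=np.nonzero(p<45); print("dark rows",np.bincount(ys+180)[180:])
```

```text
green [95.5 96.7] [37, 8, 175] [850. 432. 155.]
green [219.1 114.7] [23, 22, 377] [788.  55. 155.]
green [285.7 115.2] [6, 10, 31] [ 782. -147.  155.]
green [245.7 163.1] [21, 21, 349] [637. -24. 155.]
blue [282.9 168.8] [24, 22, 415] [ 618. -135.  155.]
orange [109.2 133. ] [7, 5, 26] [691. 318. 310.]
dark rows []
```

```bash
python3 -c "
from cell import env
print(env.job_done())"
```

```text
the job is handed in; nothing more can be done
None
```

The job is handed in at about 41 s with no verdict returned: slider on green (last seen before the tubs were moved), sealing arm standing open, both stacks three tubs high and seated, and both domed jars in the basket; I viewed 15 pictures, one over the limit of 14.

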